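# Level the panel ammeter and show its dial to the inspection camera

## Robot

A 6-joint arm with a two-finger parallel gripper is mounted at the origin on the work surface. World frame = base frame: x ahead of the robot, y to its left, z up, the work surface at z = 0. Lengths are in m, angles in degrees, forces in N, time in s.
With the tool pointing down it reaches from about 0.35 to 0.775 m from the base axis. Payload 7.3 kg.
Tool frame: the origin (TCP) lies at the very end of the fingers, on their centre line; the grasp point (between the pads) lies behind it (grip_point_offset is the z of the grasp point in the tool frame, in m); z points along the fingers, y is the line along which they close (so a half turn about z gives the same grasp; the last joint's range is limited). The gripper opens to 92 mm and grips with 3 to 60 N. Pads are 19 mm wide; open, the fingers measure 130 mm over their backs; the gripper's body (75 mm by 190 mm) begins 47 mm behind the grasp point.
Start: joints at [-84.683, 19.595, 87.324, -0, 73.075, -8.365], TCP at [0.124, -0.51, 0.227] pointing down, gripper open.
Joint ranges: [-145.02, 145.02], [-44.19, 115.74], [2.07, 154.8], [-57.11, 237.11], [16.16, 152.29], [-177.93, 177.93]. Speed limits (degrees/s): [147.25, 147.25, 180, 180, 180, 180].

## Interface

Orientations are given as [roll, pitch, yaw] about the fixed x, y, z axes, in that order (R = Rz(yaw) Ry(pitch) Rx(roll)).
In Python, from station import read_state, camera, camera_info, close_job, grip_point_offset gives the robot as it stands.
- The arm moves only by the tool drive_tool, never from a script. Its argument "series" is a list of rows, each an object of numbers: "tx", "ty", "tz": the shift along the world's x, y, z in m; "spin": the turn about the world's z in degrees; "grip": the opening, from 0 (shut) to 1 (fully open). A call has 1 to 5 rows; each row shifts and turns the commanded pose from where the row before left it; what a row does not reach is not made up. A row lasts 1/8 s, in which the tool goes at most 62.5 mm and 10.7 degrees, less where a joint would pass 70% of its speed; a pose out of reach is approached as far as the arm can. A call is refused whole if a number of a shift passes 0.0625 or a number of a turn 10.7, either way. A call with a gripper value outside its range is refused whole. The fingers move at their own pace and stop on an object; "grip_force" is the grip in N (left out, the last holds). Time passes only in rows, so rows that do not move let the fingers close. It gives the time, the measured TCP pose, the force, the opening and the grip force at its end, in the units of the state.
- read_state(): the state, without advancing time (a new reading comes with each control period).
- camera(name): name is "scene" or "top" or "wrist"; returns the picture (420x560x3 uint8, red, green, blue); there is no depth.
- camera_info(name): a dict with "K" (3x3 intrinsics, pixels), "dist_coeffs" ([k1, k2, p1, p2, k3] as OpenCV has them; the pictures are not rectified), "R" (3x3) and "t" (3): a world point X has camera coordinates R X + t; the wrist camera has in their place "T_tool_cam" (4x4, takes a point from camera to tool coordinates, whose origin is the TCP and whose axes are the flange's). Camera axes: x right, y down, z forward; pixel columns grow to the right and rows downward; lengths in m; the calibration is good to about 2 mm. A picture is of the moment at which its call begins: read the wrist's pose just before it. camera_info takes no time and is no camera call.
- close_job(): hands the job in; it is judged then, once.
The state is a dict: "t": time; "joint_pos": joint angles; "qvel": joint speeds; "joint_torque": joint torques, N m; "eef_pos": TCP position; "tcp_rot": TCP orientation; "force": force on the tool from outside, world axes, zero at the start; "ft_torque": the same for the moment, N m; "gripper_width": finger opening in m; "finger_force": force on a finger pad.
Only numpy, scipy, OpenCV 4.12 (cv2) and the standard library are available. Lean on these libraries where they do the work, as an engineer would, in place of code of your own. Each camera call takes 0.05 s, during which the arm holds its last target. There are 200 camera calls.

## Task

Take the flat black ammeter out of its sloping cradle on the bakelite panel board, set it gently down upright on its bottom edge on the marble levelling slab and let go of it for about a second so that its needle can settle. Then pick it up again and hold it upright in the air with its dial facing the inspection camera squarely, centred at lens height, 12 cm in front of the lens, and finish while still holding it there. Leave the copper spool, the rheostat and the camera where they are.

Things in the scene. Friction and masses are not known exactly. Their poses are not given: they have to be found in the camera images.
- meter: Flat black box-shaped ammeter: 22 mm thick (x), 64 wide (y), 90 high (z), about 0.18 kg. Origin: centre of its bottom edge face (22 x 64 mm); z from bottom to top, dial faces -x. At the start it leans back 40 degrees from vertical, dial up, bottom on the cradle's ledge, origin 45 mm above the table.
- dial (a point): Centre of the white dial (54 x 38 mm with brass rim) on the meter's front: in the meter's frame x -11, y 0, z +45 mm; axes as the meter's. Two flush brass screw heads lie below the dial, 14 mm above the meter's bottom; the top 26 mm of the front are blank.
- panel: Fixed flat bakelite board 180 (x) x 280 (y) x 18 mm; origin centre of underside; the meter in its cradle looks to -x. At x +45: black rocker switch at y +105 (top 35 mm above table), bulb holder at y -105 (top 65 mm). At x -60, y +-115: red terminals (46 mm).
- cradle (a point): On the fixed wooden cradle: middle of the ledge on which the meter's bottom starts, axes as the panel's. Back rest (leaning 40 degrees, 80 mm long) and ledge are only 40 mm wide, so the meter overhangs 6 to 18 mm on each side, with free space under the overhang down to the board, 27 mm below this point and more higher up.
- slab: Fixed marble levelling slab, 140 x 140 x 12 mm high, flat on the table; origin centre of its underside, top 12 mm above it.
- lens (a point): Centre of the inspection camera's front glass. It looks level along this frame's -x; z up. Grey box 56 x 44 x 44 mm with black lens tube 30 mm across, on a 16 mm steel column 50 mm behind this point, 276 mm tall, foot 100 x 100 mm. Lens height varies, 170 to 250 mm above the table; the clamp is stiff.
- spool: Bystander: loose coil spool with copper winding and wooden flanges, 56 mm in diameter, 46 mm high, standing; origin centre of its underside.
- rheostat: Bystander: loose sliding rheostat, 50 x 170 (y) x 70 mm high, 0.9 kg; origin centre of its underside.
Mind the look-alikes: they are no part of the job. Several things have the shape of the meter; the one meant has the colours described above. Leave any brown look-alike of the slab alone.

How it is judged:
By the outcome, as a careful person would: the job done as asked, in the order asked, and still so for the second after the job is handed in, while the arm keeps its last pose, push and grip.
It also fails if it takes over 54 s, if anything falls off the work surface, if the arm or the gripper's body presses on something with over 40 N, if the wrist force passes 120 N, or if a joint passes its speed limit or range.

## Working session

There is one attempt and no reset: what is moved stays moved. The work goes in short steps, Python scripts to look and compute and a tool call to move; the robot and the scene stay as the last step left them, time stands still between calls to the robot, and variables do not carry over. Pictures are saved under pics/ and viewed, at most 10 in all, crops included, and the job is handed in when it is done.

Besides the shell and the picture viewer there is one more tool, called after "Call:" by a JSON object that holds its "api" and its "payload". drive_tool: Moves the arm, as the interface text tells. Its arguments: {"type":"object","properties":{"series":{"type":"array","items":{"type":"object","properties":{"tx":{"type":"number"},"ty":{"type":"number"},"tz":{"type":"number"},"spin":{"type":"number"},"grip":{"type":"number"}}}},"grip_force":{"type":"number"}},"required":["series"]}

```bash
mkdir -p pics; python3 - <<'E'
from station import *
import cv2,numpy as np
print(read_state()); print(grip_point_offset)
for n in ("scene","top","wrist"):
    im=camera(n); cv2.imwrite(f"pics/{n}0.png",im[:,:,::-1]); print(n,camera_info(n))
E
```

```text
{'t': 0.0, 'joint_pos': array([-8.46816987e+01,  1.96383513e+01,  8.73772105e+01, -9.39493849e-04,
        7.30734898e+01, -8.36631309e+00]), 'qvel': array([-0.03390383, -0.0373636 , -0.00690074, -0.05302844, -0.08623997,
       -0.01792303]), 'joint_torque': array([ 3.33389020e-03, -4.31236267e+01, -2.44220316e+01,  7.21962657e-02,
        5.60846622e-02, -1.17844197e-04]), 'eef_pos': array([ 0.12417211, -0.50969094,  0.22602773]), 'tcp_rot': array([-1.79911765e+02, -1.20683037e-02,  1.36848793e+01]), 'force': array([-0.27551287, -0.93579642, -0.42483553]), 'ft_torque': array([ 0.01109902, -0.0349351 ,  0.02943146]), 'finger_force': 0.0, 'gripper_width': 0.09182767355646243}
-0.0188
scene {'K': array([[401.01528025,   0.        , 278.08959233],
       [  0.        , 401.01528025, 211.69530669],
       [  0.        ,   0.        ,   1.        ]]), 'dist_coeffs': array([-0.0524445,  0.       ,  0.       ,  0.       ,  0.       ]), 'R': array([[-0.60758138,  0.79418774, -0.01052109],
       [ 0.68026989,  0.51350149, -0.52301921],
       [-0.40997286, -0.32493392, -0.85225595]]), 't': 
[... 409 characters left out ...]
 [ 0.18450755, -0.00386089, -0.98282351]]), 't': array([0.0837373 , 0.6224054 , 1.41667657])}
wrist {'K': array([[351.72455279,   0.        , 280.44398961],
       [  0.        , 351.72455279, 213.91808836],
       [  0.        ,   0.        ,   1.        ]]), 'dist_coeffs': array([-0.0204048,  0.       ,  0.       ,  0.       ,  0.       ]), 'T_tool_cam': array([[ 2.12928198e-04, -9.52311592e-01, -3.05127163e-01,
         8.24848061e-02],
       [ 9.99999960e-01,  1.45153372e-04,  2.44805968e-04,
        -1.99559883e-04],
       [-1.88841325e-04, -3.05127203e-01,  9.52311585e-01,
        -1.57756862e-01],
       [ 0.00000000e+00,  0.00000000e+00,  0.00000000e+00,
         1.00000000e+00]])}
```

View pics/scene0.png

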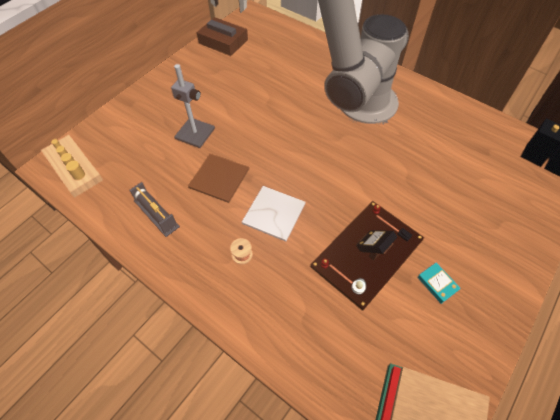

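View pics/top0.png

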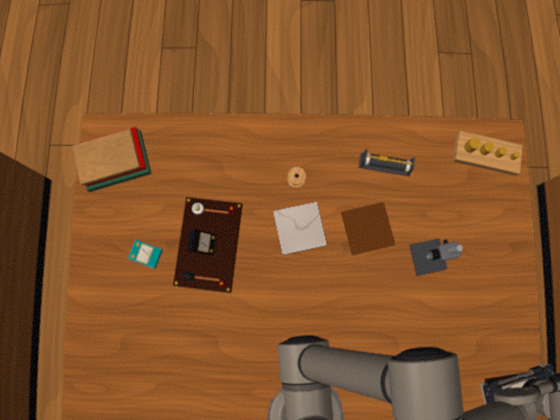

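The scene view shows the panel with the black meter near (378,240), the white slab at (274,212), the camera at (187,92), the spool at (241,250) and the rheostat at (154,208). In the top view the panel is at (208,244) with the dial facing image right (-y), the slab at (300,228), and the camera at (435,253).

```bash
cat > h.py <<'E'
from station import *
import cv2,numpy as np
from scipy.spatial.transform import Rotation as Ro
def cam(name):
    i=camera_info(name)
    if name!="wrist": return i["K"],i["dist_coeffs"],i["R"],i["t"]
    s=read_state(); T=np.eye(4); T[:3,:3]=Ro.from_euler("xyz",s["tcp_rot"],degrees=True).as_matrix(); T[:3,3]=s["eef_pos"]
    M=np.linalg.inv(T@i["T_tool_cam"]); return i["K"],i["dist_coeffs"],M[:3,:3],M[:3,3]
def ray(c,p):
    K,d,R,t=c; q=cv2.undistortPoints(np.array(p,float).reshape(-1,1,2),K,d).reshape(-1,2)
    v=np.c_[q,np.ones(len(q))]@R; return -R.T@t, v/np.linalg.norm(v,axis=1)[:,None]
def plane(c,p,z):
    o,v=ray(c,p); return o+v*((z-o[2])/v[:,2])[:,None]
def tri(c1,p1,c2,p2):
    o,v=ray(c1,[p1]);u,w=ray(c2,[p2]);A=np.c_[v[0],-w[0]];s=np.linalg.lstsq(A,u-o,rcond=None)[0]
    a=o+s[0]*v[0];b=u+s[1]*w[0];return (a+b)/2,np.linalg.norm(a-b)*1000
def proj(c,X):
    K,d,R,t=c;return cv2.projectPoints(np.array(X,float).reshape(-1,3),cv2.Rodrigues(R)[0],t,K,d)[0].reshape(-1,2)
def quad(mask):
    n=cv2.findContours(mask.astype(np.uint8),cv2.RETR_EXTERNAL,cv2.CHAIN_APPROX_NONE)[0]
    k=cv2.convexHull(max(n,key=cv2.contourArea));return cv2.boxPoints(cv2.minAreaRect(k)),cv2.contourArea(k)
E
python3 - <<'E'
from h import *
c=cam("top"); im=cv2.imread("pics/top0.png"); hsv=cv2.cvtColor(im,cv2.COLOR_BGR2HSV)
def win(m,x0,y0,x1,y1):
    z=np.zeros(m.shape,bool); z[y0:y1,x0:x1]=m[y0:y1,x0:x1]; return z
m=win((hsv[...,1]<60)&(hsv[...,2]>140),265,195,335,262); q,a=quad(m); P=plane(c,q,.012); print("slab",a,q.round(1).tolist(),P.round(4).tolist(),P.mean(0))
m=win(hsv[...,2]<75,165,190,250,300); q,a=quad(m); P=plane(c,q,.018); print("panel",a,q.round(1).tolist(),P.round(4).tolist(),P.mean(0))
A=cv2.resize(im[180:310,165:255],None,fx=4.2,fy=4.2,interpolation=cv2.INTER_CUBIC)
B=cv2.resize(im[220:290,395:475],None,fx=4.2,fy=4.2,interpolation=cv2.INTER_CUBIC)
s=cv2.imread("pics/scene0.png"); C=cv2.resize(s[55:155,160:230],None,fx=4.2,fy=4.2,interpolation=cv2.INTER_CUBIC)
o=np.zeros((600,790,3),np.uint8)
A=A[:546]; o[:A.shape[0],:A.shape[1]]=A; o[:B.shape[0],400:400+B.shape[1]]=B; C=cv2.resize(C,None,fx=.7,fy=.7); o[296:296+C.shape[0],400:400+C.shape[1]]=C
cv2.imwrite("pics/mos.png",o); print(A.shape,B.shape,C.shape)
E
```

```text
slab 1948.0 [[273.1000061035156, 210.8000030517578], [316.6000061035156, 201.39999389648438], [326.0, 244.8000030517578], [282.5, 254.1999969482422]] [[0.6199, 0.1039, 0.012], [0.6514, -0.0324, 0.012], [0.515, -0.0609, 0.012], [0.4847, 0.0735, 0.012]] [0.5677794  0.02103535 0.012     ]
panel 5048.5 [[173.3000030517578, 284.8999938964844], [184.39999389648438, 196.1999969482422], [241.8000030517578, 203.39999389648438], [230.6999969482422, 292.1000061035156]] [[0.3858, 0.4057, 0.018], [0.6625, 0.3831, 0.018], [0.6414, 0.2017, 0.018], [0.3671, 0.2294, 0.018]] [0.51419897 0.30496706 0.018     ]
(546, 378, 3) (294, 336, 3) (294, 206, 3)
```

View pics/mos.png

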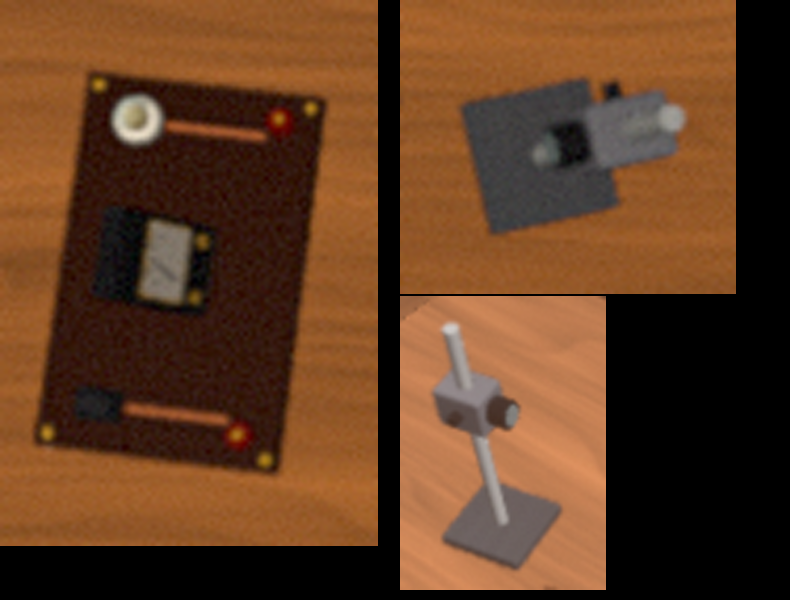

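The mosaic shows the meter in its cradle (dial centre at about top pixel (204.3,242.4), dial facing -y). The lens glass is at top pixel (428.8,256.2) and scene pixel (198.1,95.1), and the column top is at top pixel (459.8,248.1).

```bash
python3 - <<'E'
from h import *
c=cam("top"); s=cam("scene")
print("dial",plane(c,[(204.3,242.4)],.0865))
L,e=tri(c,(428.8,256.2),s,(198.1,95.1)); print("lens",L,e)
ct=plane(c,[(459.8,248.1)],.276)[0]; print("coltop",ct, "scene", plane(s,[(160+51/2.94,55+33/2.94)],.276), "base",plane(s,[(160+102/2.94,55+225/2.94)],.01))
im=cv2.imread("pics/top0.png");hsv=cv2.cvtColor(im,cv2.COLOR_BGR2HSV)
fq=np.array([[462,103],[492,233],[617,205],[587,80]])-[400,0]; fq=fq/4.2+[395,220]
P=plane(c,fq,.01);print("foot",P, P.mean(0))
d=P[3]-P[0]; print(np.degrees(np.arctan2(d[1],d[0])), np.degrees(np.arctan2(*(P[1]-P[0])[1::-1])))
E
```

```text
dial [[0.50982774 0.30466341 0.0865    ]]
lens [ 0.46703549 -0.32879371  0.18911952] 5.234031071932838
coltop [ 0.4788937  -0.38259296  0.276     ] scene [[ 0.47857678 -0.38018593  0.276     ]] base [[ 0.477255   -0.38214149  0.01      ]]
foot [[ 0.51766191 -0.32428985  0.01      ]
 [ 0.42129693 -0.34379788  0.01      ]
 [ 0.44180668 -0.44003567  0.01      ]
 [ 0.53536369 -0.42099942  0.01      ]] [ 0.4790323  -0.38228071  0.01      ]
-79.62736908589666 -168.55576358968017
```

Call:
{"api": "drive_tool", "payload": {"series": [{"tx": 0.02, "tz": 0.05, "grip": 1}, {"tx": 0.02, "tz": 0.05}, {"tx": 0.0394, "ty": 0.0343}, {"tx": 0.0394, "ty": 0.0343}, {"tx": 0.0394, "ty": 0.0343}], "grip_force": 5}}

```text
validation failed for argument at $.se...
```

Call:
{"api": "drive_tool", "payload": {"series": [{"tx": 0.0394, "ty": 0.0343, "spin": 7}, {"tx": 0.0394, "ty": 0.0343, "spin": 7}, {"tx": 0.0394, "ty": 0.0343, "spin": 7}, {"tx": 0.0394, "ty": 0.0343, "spin": 7}, {"tx": 0.01, "ty": 0.0533, "spin": 7}]}}

```text
validation failed for argument at $.se...
```

Call:
{"api": "drive_tool", "payload": {"series": [{"tx": 0.01, "ty": 0.0533, "spin": 7}, {"tx": 0.01, "ty": 0.0533, "spin": 7}, {"tx": 0.01, "ty": 0.0533, "spin": 7}, {"tx": 0.01, "ty": 0.0533, "spin": 7}, {"tx": 0.01, "ty": 0.0533, "spin": 7}]}}

```text
validation failed for argument at $.se...
```

Call:
{"api": "drive_tool", "payload": {"series": [{"tx": 0.002, "ty": 0.05}, {"tx": 0.002, "ty": 0.05}, {"tx": 0.002, "ty": 0.05}, {"tx": 0.002, "ty": 0.05}, {"tx": 0.002, "ty": 0.05}]}}

```text
validation failed for argument at $.se...
```

Call:
{"api": "drive_tool", "payload": {"series": [{"tz": -0.03}, {"tz": -0.03}, {"tz": 0}]}}

```text
validation failed for argument at $.se...
```

```bash
python3 - <<'E'
from h import *
s=read_state();print(s["t"],s["eef_pos"],s["tcp_rot"],s["joint_pos"])
cv2.imwrite("pics/w1.png",camera("wrist")[:,:,::-1])
E
```

```text
0.15 [ 0.12418296 -0.50978711  0.22621244] [-1.79933224e+02 -1.19416077e-02  1.36800644e+01] [-8.46833286e+01  1.96273961e+01  8.73631836e+01  2.19711417e-03
  7.30772232e+01 -8.36404081e+00]
```

View pics/w1.png

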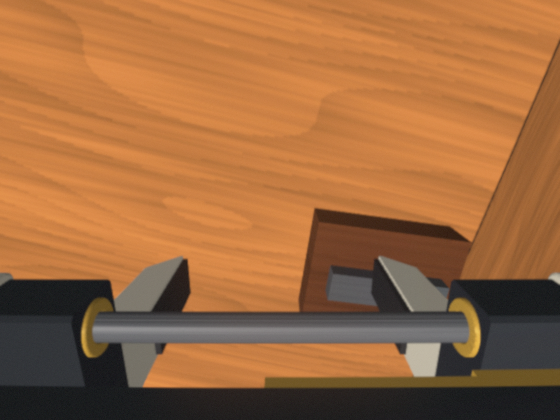

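The arm did not move: the move calls failed validation, so the picture only shows the start view with the fingers in its lower half. I'll retry with full rows.

Call:
{"api": "drive_tool", "payload": {"series": [{"tx": 0.02, "ty": 0.0, "tz": 0.05, "spin": 0.0, "grip": 1.0}, {"tx": 0.02, "ty": 0.0, "tz": 0.05, "spin": 0.0, "grip": 1.0}, {"tx": 0.0394, "ty": 0.0343, "tz": 0.0, "spin": 0.0, "grip": 1.0}, {"tx": 0.0394, "ty": 0.0343, "tz": 0.0, "spin": 0.0, "grip": 1.0}, {"tx": 0.0394, "ty": 0.0343, "tz": 0.0, "spin": 0.0, "grip": 1.0}], "grip_force": 5}}

```text
t: 0.82
eef_pos: [0.2834, -0.406, 0.3267]
tcp_rot: [180.0, -0.0, 13.7]
force: [-0.1, 0.4, 0.5]
gripper_width: 0.0918
finger_force: 0.0
```

Call:
{"api": "drive_tool", "payload": {"series": [{"tx": 0.0394, "ty": 0.0343, "tz": 0.0, "spin": 7.0, "grip": 1.0}, {"tx": 0.0394, "ty": 0.0343, "tz": 0.0, "spin": 7.0, "grip": 1.0}, {"tx": 0.0394, "ty": 0.0343, "tz": 0.0, "spin": 7.0, "grip": 1.0}, {"tx": 0.0394, "ty": 0.0343, "tz": 0.0, "spin": 7.0, "grip": 1.0}, {"tx": 0.01, "ty": 0.0533, "tz": 0.0, "spin": 7.0, "grip": 1.0}]}}

```text
t: 1.45
eef_pos: [0.4516, -0.2157, 0.3257]
tcp_rot: [-179.9, -0.0, 48.9]
force: [0.1, -0.2, -0.4]
gripper_width: 0.0915
finger_force: 0.0
```

Call:
{"api": "drive_tool", "payload": {"series": [{"tx": 0.01, "ty": 0.0533, "tz": 0.0, "spin": 7.0, "grip": 1.0}, {"tx": 0.01, "ty": 0.0533, "tz": 0.0, "spin": 7.0, "grip": 1.0}, {"tx": 0.01, "ty": 0.0533, "tz": 0.0, "spin": 7.0, "grip": 1.0}, {"tx": 0.01, "ty": 0.0533, "tz": 0.0, "spin": 7.0, "grip": 1.0}, {"tx": 0.01, "ty": 0.0533, "tz": 0.0, "spin": 7.0, "grip": 1.0}]}}

```text
t: 2.08
eef_pos: [0.5, 0.0516, 0.3267]
tcp_rot: [180.0, 0.0, 83.9]
force: [0.9, -0.6, 0.1]
gripper_width: 0.0917
finger_force: 0.0
```

Call:
{"api": "drive_tool", "payload": {"series": [{"tx": 0.002, "ty": 0.05, "tz": 0.0, "spin": 0.0, "grip": 1.0}, {"tx": 0.002, "ty": 0.05, "tz": 0.0, "spin": 0.0, "grip": 1.0}, {"tx": 0.002, "ty": 0.05, "tz": -0.02, "spin": 0.0, "grip": 1.0}, {"tx": 0.002, "ty": 0.05, "tz": -0.04, "spin": 0.0, "grip": 1.0}, {"tx": 0.0, "ty": 0.0, "tz": 0.0, "spin": 0.0, "grip": 1.0}]}}

```text
t: 2.7
eef_pos: [0.5058, 0.251, 0.2639]
tcp_rot: [-179.6, 0.1, 83.9]
force: [0.5, 0.1, 0.4]
gripper_width: 0.0918
finger_force: 0.0
```

```bash
python3 - <<'E'
from h import *
s=read_state();print(s["t"],s["eef_pos"],s["tcp_rot"],s["joint_pos"])
c=cam("wrist"); np.save("c1.npy",np.array([c[2],np.tile(c[3],(3,1))]))
cv2.imwrite("pics/w2.png",camera("wrist")[:,:,::-1])
E
```

```text
2.7 [0.50584902 0.25101181 0.26391346] [-1.79619883e+02  1.38094952e-01  8.39278063e+01] [1.85971024e+01 2.26430341e+01 7.67916516e+01 3.35798856e-02
 8.09683776e+01 2.46643662e+01]
```

View pics/w2.png

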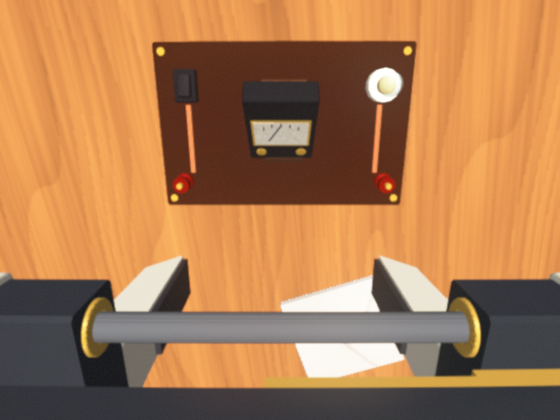

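The wrist view shows the panel squarely: meter top face at about (281,92), dial at (281,134), screws at (261,152) and (301,152), slab partly visible at (345,325).

```bash
python3 - <<'E'
from h import *
a=np.load("c1.npy");K,d,_,_=cam("wrist");c=(K,d,a[0],a[1][0])
im=cv2.imread("pics/w2.png").astype(int);h=cv2.cvtColor(im.astype(np.uint8),cv2.COLOR_BGR2HSV)
m=np.zeros(h.shape[:2],bool);m[112:146,248:316]=((h[...,2]>120)&(h[...,1]<90))[112:146,248:316]
q,A=quad(m);print("dial px",q.tolist(),q.mean(0));D=plane(c,q.mean(0)[None],.0865)[0];print("dial",D)
S=plane(c,[(261.5,152),(301,152)],.045+.014*.766+.0071);print("screws",S,S.mean(0))
P=plane(c,[(153,43),(414,41.5),(401,205),(168,205.5)],.018);print("panel",P,P.mean(0))
for i,j in((0,1),(3,2)):
    v=P[j]-P[i];print(np.degrees(np.arctan2(v[1],v[0])))
ya=np.radians(84.2);x=np.array([np.cos(ya),np.sin(ya),0])
G=D+x*(.011*.766+.023*.643)+np.array([0,0,-.0071+.023*.766]);print("axis point h=68",G)
print(proj(c,[D+x*.0084-[0,0,.0071]+ (x*.643+np.array([0,0,.766]))*.045 + k*np.array([np.sin(ya),-np.cos(ya),0])+ e*(x*.766-np.array([0,0,.643])) for k in(-.032,.032) for e in(-.011,.011)]))
E
```

```text
dial px [[253.0, 123.0], [308.0, 123.0], [308.0, 144.0], [253.0, 144.0]] [280.5 133.5]
dial [0.5099311  0.30482849 0.0865    ]
screws [[0.48846331 0.28647793 0.062824  ]
 [0.52832341 0.28227712 0.062824  ]] [0.50839336 0.28437752 0.062824  ]
panel [[0.38559549 0.40597034 0.018     ]
 [0.65776433 0.37834701 0.018     ]
 [0.64349711 0.20054094 0.018     ]
 [0.36560687 0.22895888 0.018     ]] [0.51311595 0.30345429 0.018     ]
-5.795295387747492
-5.838949861680933
axis point h=68 [0.51227712 0.32792464 0.097018  ]
[[240.90279342 101.39046677]
 [242.04494128  80.37039214]
 [319.38646764 101.01696751]
 [318.2612717   79.97803492]]
```

Call:
{"api": "drive_tool", "payload": {"series": [{"tx": 0.0033, "ty": 0.039, "tz": -0.02, "spin": 0.3, "grip": 1.0}, {"tx": 0.0033, "ty": 0.039, "tz": -0.02, "spin": 0.0, "grip": 1.0}, {"tx": 0.0, "ty": 0.0, "tz": -0.036, "spin": 0.0, "grip": 1.0}, {"tx": 0.0, "ty": 0.0, "tz": -0.036, "spin": 0.0, "grip": 1.0}, {"tx": 0.0, "ty": 0.0, "tz": -0.036, "spin": 0.0, "grip": 1.0}]}}

```text
t: 3.38
eef_pos: [0.5158, 0.3255, 0.1202]
tcp_rot: [179.9, -0.1, 83.9]
force: [1.2, -0.6, 0.4]
gripper_width: 0.0915
finger_force: 0.0
```

Call:
{"api": "drive_tool", "payload": {"series": [{"tx": 0.0, "ty": 0.0, "tz": -0.024, "spin": 0.0, "grip": 1.0}, {"tx": 0.0, "ty": 0.0, "tz": -0.012, "spin": 0.0, "grip": 1.0}, {"tx": 0.0, "ty": 0.0, "tz": 0.0, "spin": 0.0, "grip": 0.0}, {"tx": 0.0, "ty": 0.0, "tz": 0.0, "spin": 0.0, "grip": 0.0}, {"tx": 0.0, "ty": 0.0, "tz": 0.0, "spin": 0.0, "grip": 0.0}], "grip_force": 3}}

```text
t: 4.0
eef_pos: [0.5148, 0.3269, 0.085]
tcp_rot: [179.9, -0.1, 84.0]
force: [-5.1, 1.4, 4.5]
gripper_width: 0.0674
finger_force: 3.0
```

Call:
{"api": "drive_tool", "payload": {"series": [{"tx": 0.0, "ty": 0.0, "tz": 0.0, "spin": 0.0, "grip": 0.0}, {"tx": 0.0, "ty": 0.0, "tz": 0.0, "spin": 0.0, "grip": 0.0}]}}

```text
t: 4.25
eef_pos: [0.5131, 0.327, 0.0845]
tcp_rot: [-179.9, -0.0, 84.0]
force: [-6.6, 0.9, 4.8]
gripper_width: 0.064
finger_force: 3.0
```

Call:
{"api": "drive_tool", "payload": {"series": [{"tx": 0.0, "ty": 0.0, "tz": 0.008, "spin": 0.0, "grip": 0.0}, {"tx": -0.0005, "ty": -0.005, "tz": 0.012, "spin": 0.0, "grip": 0.0}, {"tx": -0.001, "ty": -0.01, "tz": 0.015, "spin": 0.0, "grip": 0.0}, {"tx": -0.001, "ty": -0.01, "tz": 0.015, "spin": 0.0, "grip": 0.0}, {"tx": 0.0, "ty": 0.0, "tz": 0.0, "spin": 0.0, "grip": 0.0}]}}

```text
t: 4.88
eef_pos: [0.5131, 0.3009, 0.1358]
tcp_rot: [179.8, -0.1, 83.9]
force: [0.9, 0.4, -1.7]
gripper_width: 0.0645
finger_force: 3.0
```

```bash
python3 - <<'E'
from h import *
s=read_state();print(s["t"],s["eef_pos"],s["tcp_rot"],s["force"],s["gripper_width"])
a=camera("wrist")[:,:,::-1];b=camera("scene")[:,:,::-1]
b=cv2.resize(b[190:300,320:430],(400,400),interpolation=cv2.INTER_CUBIC);a=cv2.resize(a,(400,300))
o=np.zeros((400,800,3),np.uint8);o[:300,:400]=a;o[:,400:]=b;cv2.imwrite("pics/w3.png",o)
E
```

```text
4.875 [0.51306303 0.30089371 0.13577617] [ 1.79818780e+02 -8.85053346e-02  8.39077932e+01] [ 0.86194387  0.44203505 -1.71378604] 0.06452661779263091
```

View pics/w3.png

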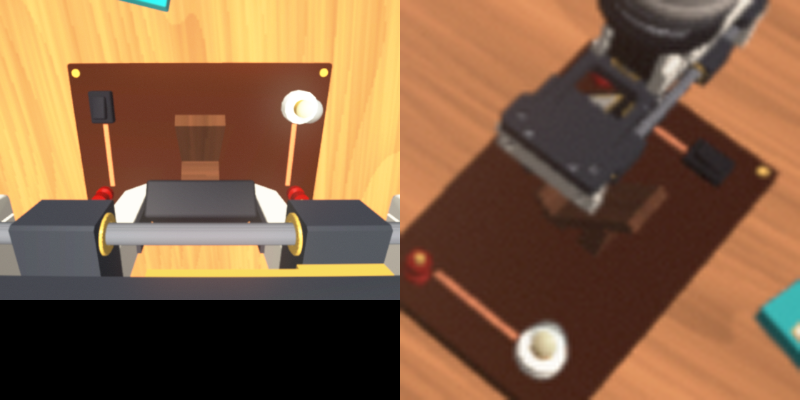

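The meter hangs in the fingers clear of the cradle, its top face at about (200,197) in the left half. I'll check the tilt from the top-face edges.

```bash
cat > tilt.py <<'E'
from h import *
def pred(h,ts=(0,10,20,30,40)):
    s=read_state();c=cam("wrist");R=Ro.from_euler("xyz",s["tcp_rot"],degrees=True).as_matrix()
    g=s["eef_pos"]+R@[0,0,grip_point_offset]; x=R[:,0]; y=R[:,1]; z=-R[:,2]
    for t in ts:
        t_=np.radians(t);zm=np.sin(t_)*x+np.cos(t_)*z;xm=np.cos(t_)*x-np.sin(t_)*z
        print(t,proj(c,[g+zm*(.09-h)+e*xm+k*y for e in(-.011,.011) for k in(-.032,.032)]).round(0).tolist())
if __name__=="__main__":
    im=camera("wrist")[:,:,::-1]
    pred(.072)
    g=im[:,:,:].max(2)[200:340,270:290].mean(1);print([int(v) for v in g])
E
python3 tilt.py
```

```text
0 [[204.0, 342.0], [360.0, 342.0], [201.0, 295.0], [364.0, 295.0]]
10 [[203.0, 338.0], [362.0, 338.0], [201.0, 286.0], [363.0, 286.0]]
20 [[202.0, 332.0], [363.0, 332.0], [202.0, 277.0], [362.0, 277.0]]
30 [[201.0, 325.0], [364.0, 325.0], [203.0, 269.0], [361.0, 269.0]]
40 [[200.0, 317.0], [364.0, 317.0], [205.0, 262.0], [360.0, 262.0]]
[100, 100, 100, 100, 100, 100, 101, 101, 100, 101, 101, 101, 101, 101, 101, 102, 101, 101, 102, 101, 102, 102, 102, 102, 103, 107, 126, 149, 158, 156, 153, 153, 155, 157, 159, 162, 162, 162, 163, 165, 167, 169, 172, 175, 172, 165, 159, 157, 157, 158, 156, 138, 104, 74, 74, 81, 85, 86, 87, 86, 87, 87, 87, 88, 88, 89, 89, 89, 89, 89, 90, 90, 90, 91, 91, 91, 92, 92, 92, 93, 93, 93, 93, 93, 94, 94, 95, 95, 96, 95, 96, 96, 97, 97, 98, 98, 99, 99, 99, 98, 94, 88, 83, 77, 70, 63, 61, 62, 62, 63, 67, 82, 108, 130, 144, 156, 165, 167, 165, 167, 175, 176, 175, 177, 182, 185, 187, 188, 189, 189, 189, 189, 188, 186, 183, 182, 180, 177, 174, 171]
```

Call:
{"api": "drive_tool", "payload": {"series": [{"tx": 0.0, "ty": 0.0, "tz": 0.03, "spin": 0.3, "grip": 0.0}, {"tx": 0.003, "ty": 0.028, "tz": 0.0, "spin": 0.0, "grip": 0.0}, {"tx": 0.004, "ty": 0.04, "tz": 0.0, "spin": 0.0, "grip": 0.0}, {"tx": 0.0045, "ty": 0.044, "tz": 0.0, "spin": 0.0, "grip": 0.0}, {"tx": 0.0, "ty": 0.0, "tz": 0.0, "spin": 0.0, "grip": 0.0}]}}

```text
t: 5.65
eef_pos: [0.5226, 0.4164, 0.1621]
tcp_rot: [-179.9, 0.0, 84.5]
force: [1.3, 0.3, -3.3]
gripper_width: 0.064
finger_force: 3.0
```

Call:
{"api": "drive_tool", "payload": {"series": [{"tx": 0.0, "ty": 0.0, "tz": -0.02, "spin": 0.0, "grip": 0.0}, {"tx": 0.0, "ty": 0.0, "tz": -0.02, "spin": 0.0, "grip": 0.0}, {"tx": 0.0, "ty": 0.0, "tz": 0.0, "spin": 0.0, "grip": 0.0}]}}

```text
t: 6.02
eef_pos: [0.5223, 0.4123, 0.1213]
tcp_rot: [-179.8, 0.2, 84.3]
force: [-0.1, -0.3, -0.5]
gripper_width: 0.0641
finger_force: 3.0
```

```bash
python3 - <<'E'
from h import *
a=np.load("c1.npy");K,d,_,_=cam("wrist");c=(K,d,a[0],a[1][0])
o=read_state();print(o["eef_pos"],o["tcp_rot"],o["force"])
x=np.array([.1011,.9949,0])
s=cam("scene");D=np.array([.5099,.3048,0])
# rest top edge predicted vs images: scene
y=np.array([-.9949,.1011,0])
E0=[D+x*.0393+k*y+[0,0,.0993] for k in(-.02,.02)]
pts=proj(s,E0); im=camera("scene")[:,:,::-1].copy(); w=camera("wrist")[:,:,::-1].copy()
print(pts, proj(cam("wrist"),E0))
L=im[180:290,330:440]; L=cv2.resize(L,(500,500),interpolation=cv2.INTER_CUBIC)
for p in pts: cv2.circle(L,tuple(int(v) for v in (p-[330,180])*500/110),3,(0,255,0),1)
o=np.zeros((500,800,3),np.uint8);o[:,:500]=L;o[:225,500:]=cv2.resize(w,(300,225));cv2.imwrite("pics/w4.png",o)
E
python3 tilt.py
```

```text
[0.52232669 0.41225082 0.12131749] [-179.77111999    0.1962561    84.27140618] [-0.12976629 -0.26782789 -0.51248075]
[[382.87947839 250.21870908]
 [392.08556229 239.77118163]] [[308.72249206 357.02786346]
 [245.15677699 356.99396595]]
0 [[204.0, 342.0], [360.0, 342.0], [201.0, 295.0], [364.0, 295.0]]
10 [[203.0, 338.0], [362.0, 338.0], [201.0, 286.0], [363.0, 286.0]]
20 [[202.0, 332.0], [363.0, 332.0], [202.0, 277.0], [362.0, 277.0]]
30 [[201.0, 325.0], [364.0, 325.0], [203.0, 269.0], [361.0, 269.0]]
40 [[200.0, 317.0], [364.0, 317.0], [205.0, 262.0], [360.0, 262.0]]
[205, 204, 204, 204, 204, 204, 204, 204, 204, 204, 204, 204, 204, 204, 204, 204, 204, 204, 204, 204, 204, 204, 204, 205, 205, 204, 204, 197, 162, 107, 63, 52, 50, 50, 50, 49, 48, 48, 48, 48, 46, 46, 46, 46, 45, 45, 45, 44, 43, 43, 43, 42, 42, 42, 41, 41, 40, 41, 40, 40, 39, 40, 39, 38, 38, 38, 38, 38, 37, 40, 43, 46, 47, 48, 48, 48, 48, 47, 48, 47, 47, 48, 47, 47, 47, 48, 47, 47, 48, 47, 47, 47, 46, 46, 47, 46, 46, 46, 47, 46, 47, 47, 47, 47, 48, 47, 47, 47, 48, 47, 50, 58, 73, 89, 101, 109, 116, 119, 117, 118, 125, 125, 123, 126, 129, 131, 132, 132, 133, 134, 134, 134, 132, 130, 128, 127, 125, 123, 120, 117]
```

View pics/w4.png

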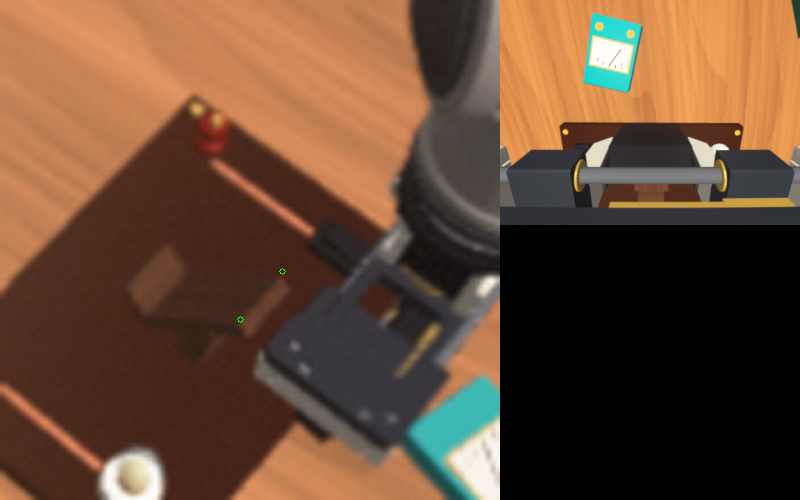

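The scene crop shows the cradle's back rest with its top edge at about (265,305), close to prediction. The wrist view shows that the meter has turned further back in the fingers.

```bash
python3 - <<'E'
from tilt import *
for h in (.068,.076):pred(h,(-60,-40,-20,40,50,60,70,80,90,100))
im=camera("wrist")[:,:,::-1]
cv2.imwrite("pics/w5.png",cv2.resize(im[200:380,150:410],(780,540)))
E
```

```text
-60 [[214.0, 343.0], [350.0, 343.0], [204.0, 352.0], [361.0, 351.0]]
-40 [[210.0, 352.0], [354.0, 352.0], [200.0, 341.0], [364.0, 341.0]]
-20 [[206.0, 354.0], [358.0, 354.0], [198.0, 323.0], [366.0, 323.0]]
40 [[198.0, 316.0], [367.0, 316.0], [203.0, 259.0], [362.0, 259.0]]
50 [[198.0, 304.0], [367.0, 304.0], [205.0, 252.0], [360.0, 252.0]]
60 [[199.0, 293.0], [366.0, 293.0], [207.0, 247.0], [358.0, 247.0]]
70 [[200.0, 282.0], [365.0, 281.0], [209.0, 243.0], [356.0, 243.0]]
80 [[201.0, 271.0], [364.0, 271.0], [211.0, 241.0], [354.0, 241.0]]
90 [[202.0, 262.0], [362.0, 262.0], [212.0, 241.0], [352.0, 241.0]]
100 [[204.0, 254.0], [360.0, 254.0], [214.0, 242.0], [350.0, 242.0]]
-60 [[214.0, 326.0], [350.0, 326.0], [204.0, 331.0], [360.0, 331.0]]
-40 [[212.0, 334.0], [352.0, 333.0], [203.0, 320.0], [362.0, 320.0]]
-20 [[209.0, 337.0], [355.0, 337.0], [202.0, 306.0], [363.0, 306.0]]
40 [[203.0, 318.0], [362.0, 318.0], [207.0, 264.0], [358.0, 264.0]]
50 [[202.0, 311.0], [362.0, 311.0], [208.0, 260.0], [356.0, 260.0]]
60 [[202.0, 303.0], [362.0, 303.0], [209.0, 258.0], [355.0, 257.0]]
70 [[202.0, 295.0], [362.0, 295.0], [211.0, 256.0], [353.0, 256.0]]
80 [[203.0, 287.0], [362.0, 287.0], [212.0, 256.0], [352.0, 256.0]]
90 [[204.0, 280.0], [361.0, 280.0], [213.0, 257.0], [351.0, 257.0]]
100 [[205.0, 273.0], [360.0, 273.0], [215.0, 259.0], [349.0, 259.0]]
```

View pics/w5.png

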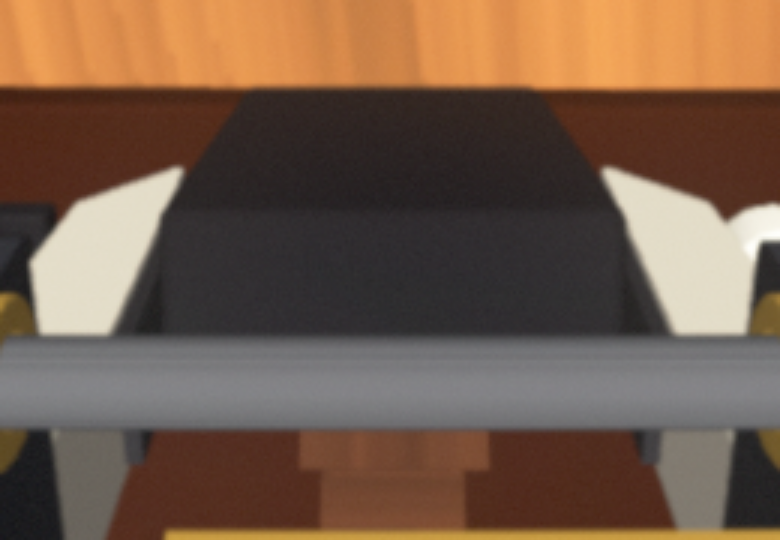

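The close view shows the meter's back face: top-back edge at row 270 (columns 205–357), bottom-back edge at row 229 (columns 227–332). It swung towards upright or past it, so I'll solve its pose.

```bash
cat > back.py <<'E'
from h import *
def solve(px):  # px of back face: TL,TR (top edge, image left/right), BR, BL (bottom edge)
    K,d,R,t=cam("wrist"); s=read_state()
    # image left = panel +y = meter +y
    obj=np.array([[.011,.032,.09],[.011,-.032,.09],[.011,-.032,0],[.011,.032,0]])
    ok,rv,tv=cv2.solvePnP(obj,np.array(px,float),K,d,flags=cv2.SOLVEPNP_IPPE)
    ok,rv,tv=cv2.solvePnP(obj,np.array(px,float),K,d,rv,tv,True,flags=cv2.SOLVEPNP_ITERATIVE)
    M=R.T@cv2.Rodrigues(rv)[0]; o=R.T@(tv.ravel()-t)
    Rt=Ro.from_euler("xyz",s["tcp_rot"],degrees=True).as_matrix(); g=s["eef_pos"]+Rt@[0,0,grip_point_offset]
    print("origin",o.round(4),"xm",M[:,0].round(3),"zm",M[:,2].round(3),"tilt",np.degrees(np.arctan2(M[:,2]@Rt[:,0],M[2,2])).round(1),"grip in meter",(M.T@(g-o)).round(4))
    print("reproj",proj((K,d,np.eye(3),np.zeros(3)),(cv2.Rodrigues(rv)[0]@obj.T).T+tv.ravel()).round(1).tolist())
if __name__=="__main__": solve([(205,270),(357.5,270),(331.7,229.5),(227.3,229.5)])
E
python3 back.py
```

```text
origin [0.522  0.405  0.0652] xm [ 0.102  0.981 -0.167] zm [0.025 0.165 0.986] tilt 9.6 grip in meter [-0.0044 -0.0005  0.0788]
reproj [[203.5, 270.1], [359.0, 270.0], [327.7, 229.5], [231.3, 229.4]]
```

Call:
{"api": "drive_tool", "payload": {"series": [{"tx": 0.0, "ty": 0.0, "tz": 0.0, "spin": 0.0, "grip": 0.0}, {"tx": 0.0, "ty": 0.0, "tz": 0.02, "spin": 0.0, "grip": 0.0}, {"tx": 0.0, "ty": 0.0, "tz": 0.03, "spin": 0.0, "grip": 0.0}, {"tx": 0.0, "ty": 0.0, "tz": 0.03, "spin": 0.0, "grip": 0.0}, {"tx": 0.003, "ty": -0.025, "tz": 0.0, "spin": 2.0, "grip": 0.0}], "grip_force": 12}}

```text
t: 6.85
eef_pos: [0.5275, 0.3904, 0.2074]
tcp_rot: [179.7, -0.2, 86.5]
force: [0.8, -0.5, -1.6]
gripper_width: 0.0638
finger_force: 12.0
```

Call:
{"api": "drive_tool", "payload": {"series": [{"tx": 0.006, "ty": -0.05, "tz": 0.0, "spin": 3.0, "grip": 0.0}, {"tx": 0.006, "ty": -0.05, "tz": 0.0, "spin": 3.0, "grip": 0.0}, {"tx": 0.006, "ty": -0.05, "tz": 0.0, "spin": 3.0, "grip": 0.0}, {"tx": 0.006, "ty": -0.05, "tz": 0.0, "spin": 3.0, "grip": 0.0}, {"tx": 0.006, "ty": -0.05, "tz": 0.0, "spin": 3.0, "grip": 0.0}]}}

```text
t: 7.48
eef_pos: [0.5568, 0.137, 0.2045]
tcp_rot: [179.9, 0.0, 101.4]
force: [-0.1, -0.6, -1.5]
gripper_width: 0.0639
finger_force: 12.0
```

Call:
{"api": "drive_tool", "payload": {"series": [{"tx": 0.006, "ty": -0.05, "tz": 0.0, "spin": 0.0, "grip": 0.0}, {"tx": 0.005, "ty": -0.045, "tz": 0.0, "spin": 0.0, "grip": 0.0}, {"tx": 0.003, "ty": -0.025, "tz": -0.02, "spin": 0.0, "grip": 0.0}, {"tx": 0.0, "ty": 0.0, "tz": -0.04, "spin": 0.0, "grip": 0.0}, {"tx": 0.0, "ty": 0.0, "tz": -0.03, "spin": 0.0, "grip": 0.0}]}}

```text
t: 8.1
eef_pos: [0.5704, 0.0179, 0.113]
tcp_rot: [180.0, 0.0, 101.2]
force: [0.3, -0.3, -1.7]
gripper_width: 0.0641
finger_force: 12.0
```

Call:
{"api": "drive_tool", "payload": {"series": [{"tx": 0.0, "ty": 0.0, "tz": -0.012, "spin": 0.0, "grip": 0.0}, {"tx": 0.0, "ty": 0.0, "tz": 0.0, "spin": 0.0, "grip": 0.0}]}}

```text
t: 8.35
eef_pos: [0.5706, 0.0186, 0.1018]
tcp_rot: [-180.0, -0.0, 101.3]
force: [-0.1, 0.0, -2.6]
gripper_width: 0.0643
finger_force: 12.0
```

```bash
python3 - <<'E'
from h import *
s=read_state();print(s["t"],s["eef_pos"],s["tcp_rot"],s["force"],s["gripper_width"])
im=camera("wrist")[:,:,::-1]
cv2.imwrite("pics/w6.png",cv2.resize(im[180:380,150:410],(780,600)))
E
```

```text
8.35 [0.57061592 0.01862959 0.10184967] [-1.79989205e+02 -2.38886356e-03  1.01291191e+02] [-0.14514937  0.02915001 -2.57000689] 0.0642889747619199
```

View pics/w6.png

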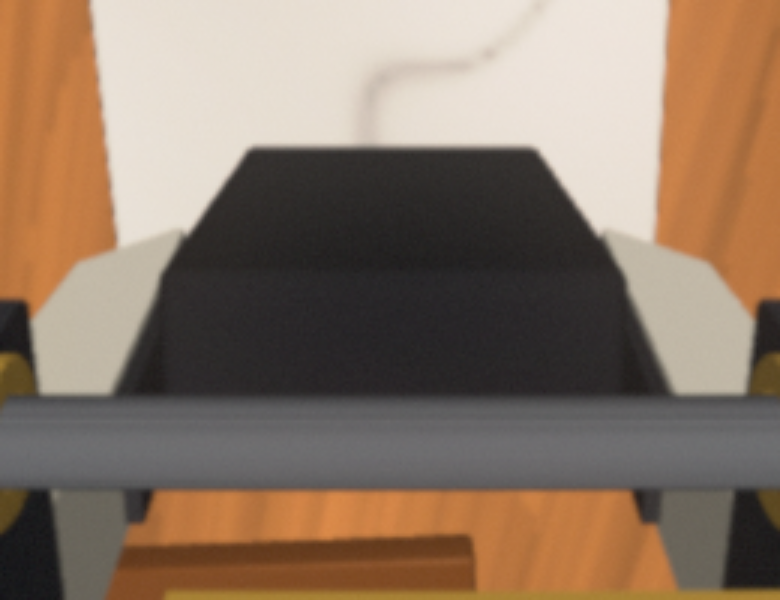

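Call:
{"api": "drive_tool", "payload": {"series": [{"tx": 0.0, "ty": 0.0, "tz": -0.012, "spin": 0.0, "grip": 0.0}, {"tx": 0.0, "ty": 0.0, "tz": -0.009, "spin": 0.0, "grip": 0.0}, {"tx": 0.0, "ty": 0.0, "tz": -0.002, "spin": 0.0, "grip": 0.0}, {"tx": 0.0, "ty": 0.0, "tz": -0.001, "spin": 0.0, "grip": 0.0}]}}

```text
t: 8.9
eef_pos: [0.5706, 0.0186, 0.0776]
tcp_rot: [180.0, 0.0, 101.3]
force: [0.7, 1.2, -1.6]
gripper_width: 0.0639
finger_force: 12.0
```

Call:
{"api": "drive_tool", "payload": {"series": [{"tx": 0.0, "ty": 0.0, "tz": -0.001, "spin": 0.0, "grip": 0.0}, {"tx": 0.0, "ty": 0.0, "tz": -0.001, "spin": 0.0, "grip": 0.0}], "grip_force": 6}}

```text
t: 9.15
eef_pos: [0.5707, 0.0185, 0.0758]
tcp_rot: [180.0, 0.0, 101.3]
force: [-0.3, 0.2, -1.5]
gripper_width: 0.0636
finger_force: 6.0
```

Call:
{"api": "drive_tool", "payload": {"series": [{"tx": 0.0, "ty": 0.0, "tz": -0.001, "spin": 0.0, "grip": 0.0}, {"tx": 0.0, "ty": 0.0, "tz": -0.001, "spin": 0.0, "grip": 0.0}]}}

```text
t: 9.4
eef_pos: [0.5706, 0.0186, 0.0737]
tcp_rot: [180.0, 0.0, 101.3]
force: [0.0, 0.4, -1.0]
gripper_width: 0.064
finger_force: 6.0
```

Call:
{"api": "drive_tool", "payload": {"series": [{"tx": 0.0, "ty": 0.0, "tz": -0.001, "spin": 0.0, "grip": 0.0}, {"tx": 0.0, "ty": 0.0, "tz": -0.001, "spin": 0.0, "grip": 0.0}, {"tx": 0.0, "ty": 0.0, "tz": 0.0, "spin": 0.0, "grip": 0.0}], "grip_force": 3}}

```text
t: 9.78
eef_pos: [0.5705, 0.0186, 0.0716]
tcp_rot: [-180.0, -0.0, 101.3]
force: [-0.5, 0.4, -2.4]
gripper_width: 0.064
finger_force: 3.0
```

Call:
{"api": "drive_tool", "payload": {"series": [{"tx": 0.0006, "ty": -0.003, "tz": -0.0005, "spin": 0.0, "grip": 0.0}, {"tx": 0.0006, "ty": -0.003, "tz": -0.0005, "spin": 0.0, "grip": 0.0}, {"tx": 0.0006, "ty": -0.003, "tz": 0.0, "spin": 0.0, "grip": 0.0}, {"tx": 0.0004, "ty": -0.002, "tz": 0.0, "spin": 0.0, "grip": 0.0}]}}

```text
t: 10.28
eef_pos: [0.5728, 0.0073, 0.0707]
tcp_rot: [180.0, 0.0, 101.3]
force: [0.5, 0.2, -1.5]
gripper_width: 0.0637
finger_force: 3.0
```

```bash
python3 - <<'E'
from h import *
s=read_state();print(s["t"],s["eef_pos"],s["tcp_rot"],s["force"],s["gripper_width"])
im=camera("wrist")[:,:,::-1]
g=im.max(2)[200:320,270:290].mean(1);d=np.diff(g);print([(200+i,round(float(g[i]))) for i in range(119) if abs(d[i])>3])
r=im.max(2);
for row in range(225,300,6): 
    v=r[row];w=np.where(v[185:380]<75)[0]; print(row,(w.min()+185,w.max()+185) if len(w) else None)
cv2.imwrite("pics/w7.png",cv2.resize(im[180:380,150:410],(780,600)))
E
```

```text
10.275 [0.5728241  0.0072667  0.07071567] [1.79993453e+02 8.97304946e-04 1.01267537e+02] [ 0.53348448  0.21661047 -1.50330887] 0.06374777292737165
[(226, 216), (227, 208), (228, 171), (229, 110), (230, 62), (310, 41), (311, 48), (312, 59), (313, 71), (314, 79), (315, 86)]
225 None
231 (np.int64(233), np.int64(328))
237 (np.int64(229), np.int64(332))
243 (np.int64(224), np.int64(336))
249 (np.int64(220), np.int64(340))
255 (np.int64(216), np.int64(345))
261 (np.int64(210), np.int64(350))
267 (np.int64(207), np.int64(354))
273 (np.int64(204), np.int64(357))
279 (np.int64(202), np.int64(358))
285 (np.int64(200), np.int64(361))
291 (np.int64(197), np.int64(364))
297 (np.int64(195), np.int64(366))
```

Call:
{"api": "drive_tool", "payload": {"series": [{"tx": 0.0, "ty": 0.0, "tz": -0.001, "spin": 0.0, "grip": 0.0}, {"tx": 0.0, "ty": 0.0, "tz": -0.001, "spin": 0.0, "grip": 0.0}, {"tx": 0.0, "ty": 0.0, "tz": -0.001, "spin": 0.0, "grip": 0.0}]}}

```text
t: 10.7
eef_pos: [0.5729, 0.0076, 0.0681]
tcp_rot: [180.0, 0.0, 101.3]
force: [-1.7, -1.0, 5.1]
gripper_width: 0.0641
finger_force: 3.0
```

Call:
{"api": "drive_tool", "payload": {"series": [{"tx": 0.0, "ty": 0.0, "tz": -0.001, "spin": 0.0, "grip": 0.0}, {"tx": 0.0, "ty": 0.0, "tz": -0.001, "spin": 0.0, "grip": 0.0}, {"tx": 0.0, "ty": 0.0, "tz": -0.001, "spin": 0.0, "grip": 0.0}]}}

```text
t: 11.08
eef_pos: [0.5729, 0.0076, 0.0647]
tcp_rot: [180.0, 0.0, 101.3]
force: [-1.3, -0.4, 4.6]
gripper_width: 0.0639
finger_force: 3.0
```

```bash
cat > look.py <<'E'
from h import *
s=read_state();print(s["t"],s["eef_pos"],s["tcp_rot"],s["force"],s["gripper_width"])
im=camera("wrist")[:,:,::-1]
g=im.max(2)[200:320,270:290].mean(1);d=np.diff(g);print([(200+i,round(float(g[i]))) for i in range(119) if abs(d[i])>3])
r=im.max(2)
for row in range(231,300,9):
    w=np.where(r[row][185:380]<75)[0]; print(row,(w.min()+185,w.max()+185) if len(w) else None)
E
python3 look.py
```

```text
11.075 [0.5728682  0.00757642 0.06468951] [1.79979418e+02 3.85264051e-03 1.01284104e+02] [-1.29785288 -0.39712488  4.61782086] 0.0638591197897704
[(230, 214), (231, 204), (232, 158), (233, 93), (234, 53), (310, 41), (311, 47), (312, 58), (313, 70), (314, 78), (315, 85)]
231 None
240 (np.int64(228), np.int64(332))
249 (np.int64(222), np.int64(339))
258 (np.int64(216), np.int64(345))
267 (np.int64(208), np.int64(353))
276 (np.int64(203), np.int64(358))
285 (np.int64(200), np.int64(361))
294 (np.int64(196), np.int64(365))
```

Call:
{"api": "drive_tool", "payload": {"series": [{"tx": 0.0006, "ty": -0.003, "tz": -0.0004, "spin": 0.0, "grip": 0.0}, {"tx": 0.0006, "ty": -0.003, "tz": -0.0004, "spin": 0.0, "grip": 0.0}, {"tx": 0.0006, "ty": -0.003, "tz": -0.0004, "spin": 0.0, "grip": 0.0}, {"tx": 0.0004, "ty": -0.002, "tz": -0.0004, "spin": 0.0, "grip": 0.0}]}}

```text
t: 11.62
eef_pos: [0.575, -0.0037, 0.0628]
tcp_rot: [180.0, -0.0, 101.3]
force: [-0.1, 0.6, -1.3]
gripper_width: 0.0641
finger_force: 3.0
```

```bash
python3 look.py
```

```text
11.625 [ 0.57502927 -0.0036562   0.06284184] [ 1.79997460e+02 -6.28265118e-03  1.01269145e+02] [-0.06695314  0.56916027 -1.26743677] 0.06413963681610882
[(214, 215), (215, 210), (216, 184), (217, 131), (218, 74), (285, 31), (286, 34), (310, 41), (311, 47), (312, 59), (313, 70), (314, 78), (315, 85)]
231 (np.int64(226), np.int64(335))
240 (np.int64(222), np.int64(339))
249 (np.int64(218), np.int64(343))
258 (np.int64(213), np.int64(347))
267 (np.int64(208), np.int64(353))
276 (np.int64(204), np.int64(357))
285 (np.int64(200), np.int64(361))
294 (np.int64(196), np.int64(365))
```

```bash
python3 -c "
from back import *
solve([(200,285.5),(361,285.5),(329.5,217.5),(232,217.5)])"
```

```text
origin [ 0.5744 -0.003   0.0061] xm [-0.196  0.98  -0.016] zm [-0.006  0.015  1.   ] tilt 0.9 grip in meter [-0.0022 -0.0007  0.0755]
reproj [[200.4, 285.5], [360.6, 285.5], [330.5, 217.5], [231.0, 217.6]]
```

Call:
{"api": "drive_tool", "payload": {"series": [{"tx": 0.0, "ty": 0.0, "tz": -0.0005, "spin": 0.0, "grip": 0.0}, {"tx": 0.0, "ty": 0.0, "tz": -0.0005, "spin": 0.0, "grip": 0.0}, {"tx": 0.0, "ty": 0.0, "tz": -0.0005, "spin": 0.0, "grip": 0.0}]}}

```text
t: 12.05
eef_pos: [0.575, -0.0035, 0.0619]
tcp_rot: [180.0, 0.0, 101.3]
force: [-0.7, -0.1, 4.5]
gripper_width: 0.0638
finger_force: 3.0
```

Call:
{"api": "drive_tool", "payload": {"series": [{"tx": 0.0, "ty": 0.0, "tz": -0.0005, "spin": 0.0, "grip": 0.0}, {"tx": 0.0, "ty": 0.0, "tz": -0.0005, "spin": 0.0, "grip": 0.0}, {"tx": 0.0, "ty": 0.0, "tz": -0.0005, "spin": 0.0, "grip": 0.0}]}}

```text
t: 12.42
eef_pos: [0.575, -0.0034, 0.0601]
tcp_rot: [180.0, 0.0, 101.3]
force: [-0.9, -1.7, 3.4]
gripper_width: 0.0641
finger_force: 3.0
```

Call:
{"api": "drive_tool", "payload": {"series": [{"tx": 0.0, "ty": 0.0, "tz": 0.0, "spin": 0.0, "grip": 0.9}, {"tx": 0.0, "ty": 0.0, "tz": 0.0, "spin": 0.0, "grip": 0.9}, {"tx": 0.0, "ty": 0.0, "tz": 0.0, "spin": 0.0, "grip": 0.9}, {"tx": 0.0, "ty": 0.0, "tz": -0.006, "spin": 0.0, "grip": 0.9}, {"tx": 0.0, "ty": 0.0, "tz": -0.006, "spin": 0.0, "grip": 0.9}]}}

```text
t: 13.05
eef_pos: [0.5748, -0.0034, 0.0476]
tcp_rot: [-180.0, -0.0, 101.3]
force: [0.6, 0.7, 0.4]
gripper_width: 0.0826
finger_force: 0.0
```

Call:
{"api": "drive_tool", "payload": {"series": [{"tx": 0.0, "ty": 0.0, "tz": 0.0, "spin": 0.0, "grip": 0.9}, {"tx": 0.0, "ty": 0.0, "tz": 0.0, "spin": 0.0, "grip": 0.9}, {"tx": 0.0, "ty": 0.0, "tz": 0.0, "spin": 0.0, "grip": 0.9}, {"tx": 0.0, "ty": 0.0, "tz": 0.0, "spin": 0.0, "grip": 0.9}, {"tx": 0.0, "ty": 0.0, "tz": 0.0, "spin": 0.0, "grip": 0.9}]}}

```text
t: 13.68
eef_pos: [0.575, -0.0034, 0.0482]
tcp_rot: [180.0, 0.0, 101.3]
force: [0.1, -0.2, -0.5]
gripper_width: 0.0825
finger_force: 0.0
```

```bash
python3 look.py; python3 - <<'E'
from h import *
cv2.imwrite("pics/w8.png",camera("wrist")[:,:,::-1])
E
```

```text
13.675 [ 0.57499931 -0.00342535  0.04820548] [1.79985741e+02 4.36599722e-03 1.01286405e+02] [ 0.10487925 -0.24650531 -0.48970326] 0.08254805590181868
[(223, 209), (224, 197), (225, 150), (226, 84), (309, 31), (310, 36), (311, 44), (312, 56), (313, 67), (314, 76), (315, 82)]
231 (np.int64(226), np.int64(335))
240 (np.int64(222), np.int64(339))
249 (np.int64(218), np.int64(343))
258 (np.int64(214), np.int64(346))
267 (np.int64(188), np.int64(373))
276 (np.int64(185), np.int64(378))
285 (np.int64(185), np.int64(379))
294 (np.int64(185), np.int64(379))
```

View pics/w8.png

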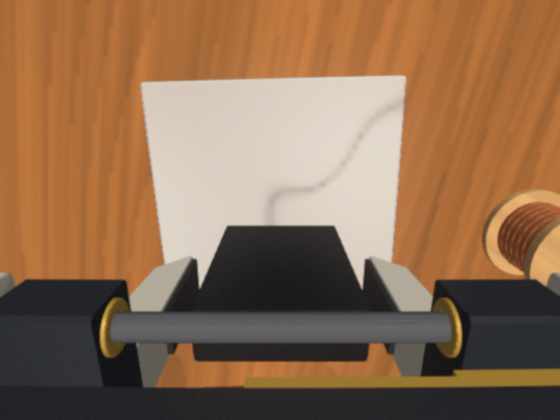

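The meter stands upright on the slab between open fingers, its bottom-back edge at row 225, columns 229–333; the spool at (530,235) is untouched. I'll regrip it firmly, lift it, and refine the lens position numerically.

Call:
{"api": "drive_tool", "payload": {"series": [{"tx": 0.0, "ty": 0.0, "tz": 0.0, "spin": 0.0, "grip": 0.9}, {"tx": 0.0, "ty": 0.0, "tz": 0.0, "spin": 0.0, "grip": 0.9}, {"tx": 0.0, "ty": 0.0, "tz": 0.0, "spin": 0.0, "grip": 0.9}, {"tx": 0.0, "ty": 0.0, "tz": 0.0, "spin": 0.0, "grip": 0.0}, {"tx": 0.0, "ty": 0.0, "tz": 0.0, "spin": 0.0, "grip": 0.0}], "grip_force": 15}}

```text
t: 14.4
eef_pos: [0.575, -0.0034, 0.0481]
tcp_rot: [180.0, -0.0, 101.3]
force: [0.1, 1.3, -0.5]
gripper_width: 0.0668
finger_force: 0.0
```

Call:
{"api": "drive_tool", "payload": {"series": [{"tx": 0.0, "ty": 0.0, "tz": 0.0, "spin": 0.0, "grip": 0.0}, {"tx": 0.0, "ty": 0.0, "tz": 0.0, "spin": 0.0, "grip": 0.0}, {"tx": 0.0, "ty": 0.0, "tz": 0.0, "spin": 0.0, "grip": 0.0}]}}

```text
t: 14.78
eef_pos: [0.5749, -0.0034, 0.0481]
tcp_rot: [180.0, 0.0, 101.3]
force: [-0.4, -0.2, -1.2]
gripper_width: 0.0641
finger_force: 15.0
```

```bash
python3 look.py; python3 - <<'E'
from h import *
c=cam("wrist");s=read_state()
for r in (225,): 
    P=plane(c,[(229,r),(332.5,r)],.012);print("bottom back edge",P.round(4),np.degrees(np.arctan2(*(P[0]-P[1])[1::-1])))
T=np.mean([camera("top").astype(float) for _ in range(4)],0);S=np.mean([camera("scene").astype(float) for _ in range(4)],0)
np.save("T.npy",T);np.save("S.npy",S)
np.set_printoptions(linewidth=200)
print(T[244:268,420:448].mean(2).astype(int));print(S[82:108,176:206].mean(2).astype(int))
E
```

```text
14.775 [ 0.57494035 -0.0034365   0.04810548] [1.79996437e+02 1.20011293e-03 1.01284331e+02] [-0.35477854 -0.21365236 -1.16528849] 0.06413710573678809
[(223, 211), (224, 200), (225, 153), (226, 85), (309, 31), (310, 36), (311, 44), (312, 57), (313, 68), (314, 76), (315, 83)]
231 (np.int64(226), np.int64(335))
240 (np.int64(222), np.int64(339))
249 (np.int64(218), np.int64(343))
258 (np.int64(214), np.int64(347))
267 (np.int64(208), np.int64(353))
276 (np.int64(204), np.int64(357))
285 (np.int64(200), np.int64(361))
294 (np.int64(196), np.int64(365))
bottom back edge [[0.542  0.0046 0.012 ]
 [0.6014 0.0164 0.012 ]] -168.72816057126002
[[ 64  65  66  64  66  67  68  68  65  65  64  65  67  66  64  62  63  62  59  60  70  84  88  80  75  83  94  95]
 [ 65  65  63  66  67  66  67  65  66  65  64  67  68  66  66  62  60  65  69  75  84  92  97  94  98  99 101 102]
 [ 65  65  63  64  65  67  64  65  64  64  65  65  67  68  67  63  67  71  75  92 100 102 101 104  99 101 102 103]
 [ 65  64  64  67  67  65  67  66  66  67  64  66  67  68  64  70  70  74  77  93 102 103 104 101 104 101 103  99]
[... 4800 characters left out ...]
110 109 107 116 123 129 132 136 139 142 144 146 145 146 146 149 152 152 152 151 150]
 [143 141 139 137 137 137 138 135 113 121 143 158 147 146 137 133 132 134 137 140 144 146 146 146 146 147 150 152 152 152]
 [146 145 143 140 138 137 136 135 122 122 142 162 169 176 149 135 133 133 133 136 138 142 145 146 146 147 147 149 152 153]
 [143 145 146 145 142 140 137 136 124 114 136 157 169 167 146 136 136 135 133 133 134 137 140 143 146 147 147 147 148 151]
 [141 143 144 146 146 144 141 139 135 115 128 153 167 167 146 137 137 136 136 135 133 134 135 138 141 145 146 148 147 148]
 [139 140 142 144 145 146 146 143 138 118 124 146 165 169 153 141 137 137 137 137 135 135 134 135 136 139 143 145 147 148]]
```

```bash
python3 - <<'E'
from h import *
t=cam("top");s=cam("scene")
b=plane(t,[(440.2,244.5),(442.9,259.3),(461,256.2),(458.1,241.4)],.211)[:,:2]
print(b.round(4),b.mean(0)); 
for i,j in((2,1),(3,0)):
    v=b[j]-b[i];print("axis",np.degrees(np.arctan2(v[1],v[0])),np.linalg.norm(v))
for i,j in((1,0),(2,3)):
    v=b[j]-b[i];print("cross",np.degrees(np.arctan2(v[1],v[0]))+90,np.linalg.norm(v))
for psi in(100,101,102.5):
    L=np.r_[np.array([.4788,-.382])+.05*np.array([np.cos(np.radians(psi)),np.sin(np.radians(psi))]),0]
    n=np.array([-np.sin(np.radians(psi)),np.cos(np.radians(psi))])
    for z in(.183,.187,.191,.195,.199):
        X=L+[0,0,z];a=np.array([-np.sin(np.radians(psi)),np.cos(np.radians(psi)),0])
        lat=np.array([np.sin(np.radians(psi)),-np.cos(np.radians(psi)),0]);u=np.array([0,0,1])
        print(psi,z,X[:2].round(4),"top",proj(t,[X,X+.012*u,X-.012*u,X+.015*lat,X-.015*lat]).round(1).tolist(),"scene",proj(s,[X,X+.015*u,X-.015*u,X+.015*lat,X-.015*lat]).round(1).tolist())
E
```

```text
[[ 0.4955 -0.3528]
 [ 0.4552 -0.3586]
 [ 0.4636 -0.4102]
 [ 0.5041 -0.404 ]] [ 0.47958086 -0.38138496]
axis 99.26737295793488 0.05222969501788983
axis 99.60597038549912 0.05188670175234049
cross 98.18467309548129 0.040719757604600455
cross 98.67302085105322 0.04102132464655079
100 0.183 [ 0.4701 -0.3328] top [[430.2, 254.7], [431.6, 254.3], [428.9, 255.1], [429.1, 249.4], [431.4, 260.1]] scene [[197.7, 96.9], [196.7, 93.0], [198.6, 100.8], [194.8, 100.1], [200.5, 93.8]]
100 0.187 [ 0.4701 -0.3328] top [[430.7, 254.6], [432.1, 254.2], [429.3, 255.0], [429.6, 249.2], [431.8, 259.9]] scene [[197.4, 95.9], [196.5, 91.9], [198.3, 99.7], [194.6, 99.1], [200.2, 92.7]]
100 0.191 [ 0.4701 -0.3328] top [[431.1, 254.5], [432.5, 254.1], [429.8, 254.8], [430.0, 249.1], [432.3, 259.8]] scene [[197.2, 94.8], [196.3, 90.9], [198.1, 98.7], [194.3, 98.0], [200.0, 91.7]]
100 0.195 [ 0.4701 -0.3328] top [[431.6, 254.3], [433.0, 253.9], [430.2, 254.7], [430.5, 249.0], [432.7, 259.7]] scene [[196.9, 93.8], [196.0, 89.8], [197.8, 97.7], [194.1, 97.0], [199.8, 90.6]]
100 0.199 [ 0.4701 -0.3328] top [[432.1,
[... 1417 characters left out ...]
.5, 250.1], [432.2, 260.7]] scene [[197.8, 95.4], [196.9, 91.5], [198.7, 99.3], [195.2, 98.7], [200.4, 92.2]]
102.5 0.191 [ 0.468  -0.3332] top [[431.3, 255.2], [432.7, 254.8], [430.0, 255.6], [430.0, 249.9], [432.7, 260.6]] scene [[197.6, 94.4], [196.7, 90.4], [198.5, 98.3], [194.9, 97.6], [200.2, 91.1]]
102.5 0.195 [ 0.468  -0.3332] top [[431.8, 255.1], [433.2, 254.7], [430.4, 255.5], [430.4, 249.8], [433.1, 260.4]] scene [[197.3, 93.3], [196.4, 89.3], [198.2, 97.2], [194.6, 96.6], [200.0, 90.1]]
102.5 0.199 [ 0.468  -0.3332] top [[432.2, 255.0], [433.6, 254.6], [430.9, 255.4], [430.9, 249.6], [433.6, 260.3]] scene [[197.1, 92.3], [196.2, 88.2], [198.0, 96.2], [194.4, 95.5], [199.7, 89.0]]
```

```bash
python3 - <<'E'
from h import *
T=np.load("T.npy");S=np.load("S.npy")
def edge(I,c,a,b,z):  # subpixel crossings along normal of segment a-b in red-blue channel
    a,b=np.array(a,float),np.array(b,float);d=(b-a)/np.linalg.norm(b-a);n=np.array([-d[1],d[0]])
    f=(I[...,0]-I[...,2]).astype(np.float32);u=np.arange(-3.5,3.55,.25);out=[]
    for k in np.linspace(.12,.88,25):
        p=a+(b-a)*k;q=(p+u[:,None]*n).astype(np.float32)
        v=cv2.remap(f,q[:,0].copy(),q[:,1].copy(),cv2.INTER_LINEAR).ravel();g=np.abs(np.gradient(v))**2;out.append(p+n*(u*g).sum()/g.sum())
    P=plane(c,out,z)[:,:2];l=cv2.fitLine(P.astype(np.float32),cv2.DIST_HUBER,0,.01,.01).ravel();r=np.abs((P-l[2:])@[-l[1],l[0]])
    print(np.degrees(np.arctan2(l[1],l[0])).round(2),"rms mm",(r.mean()*1000).round(2))
m=lambda x,y:((x-400)/4.2+395,y/4.2+220)
t=cam("top");s=cam("scene");n=lambda x,y:((x-400)/2.94+160,(y-296)/2.94+55)
edge(T,t,m(462,103),m(492,233),.01);edge(T,t,m(492,233),m(617,205),.01);edge(T,t,m(462,103),m(587,80),.01)
edge(S,s,n(444,538),n(517,566),.005);edge(S,s,n(517,566),n(560,510),.005)
E
```

```text
12.21 rms mm 0.1
-77.91 rms mm 0.12
-78.22 rms mm 0.16
-77.68 rms mm 0.23
12.27 rms mm 0.13
```

```bash
python3 - <<'E'
from h import *
s=cam("scene");o=-s[2].T@s[3];C=np.array([.4788,-.382,0]);d=(o-C)*[1,1,0];d/=np.linalg.norm(d)
a=np.radians(102.2);x=np.array([np.cos(a),np.sin(a),0]);y=np.array([-x[1],x[0],0])
for z in(.183,.187,.191,.195): print(z,"col/box",proj(s,[C+.008*d+[0,0,z+.022]]).round(1).tolist(),"box top corners",proj(s,[C+i*.028*x+j*.022*y+[0,0,z+.022] for i in(-1,1) for j in(-1,1)]).round(1).tolist(),"bottom",proj(s,[C+i*.028*x+j*.022*y+[0,0,z-.022] for i in(-1,1) for j in(-1,1)]).round(1).tolist())
S=np.load("S.npy");np.set_printoptions(linewidth=200);print(S[78:106,170:196].mean(2).astype(int))
E
```

```text
0.183 col/box [[182.6, 87.7]] box top corners [[170.0, 88.0], [178.2, 78.8], [186.2, 93.4], [194.2, 83.9]] bottom [[173.4, 99.4], [181.3, 90.2], [189.1, 104.7], [196.9, 95.4]]
0.187 col/box [[182.3, 86.7]] box top corners [[169.7, 87.0], [177.9, 77.7], [185.9, 92.3], [194.0, 82.9]] bottom [[173.1, 98.4], [181.0, 89.2], [188.9, 103.7], [196.7, 94.4]]
0.191 col/box [[182.0, 85.6]] box top corners [[169.4, 85.9], [177.6, 76.6], [185.6, 91.2], [193.7, 81.8]] bottom [[172.8, 97.4], [180.8, 88.2], [188.6, 102.7], [196.4, 93.3]]
0.195 col/box [[181.7, 84.5]] box top corners [[169.0, 84.8], [177.3, 75.5], [185.3, 90.2], [193.5, 80.7]] bottom [[172.5, 96.4], [180.5, 87.2], [188.4, 101.7], [196.2, 92.3]]
[[137 137 136 135 133 132 130 117 116 140 159 166 161 145 134 131 131 132 133 134 136 138 139 141 141 140]
 [137 137 136 136 135 134 129 119 115 135 155 166 164 148 133 131 132 133 131 132 133 134 136 138 141 142]
 [136 136 136 136 136 136 133 124 116 128 150 165 165 150 135 129 130 131 130 132 132 133 132 134 137 140]
 [137 137 136 136 135 136 136 134 120 122 145 162 167 156 142 138 137 132 1
[... 1900 characters left out ...]
  83  83  83  83  85 100 111 114 111 101  87  82  70  62]
 [145 143 141 139 137 137 135 133 132 121 104  94  88  84  83  83  84  94 108 114 113 110 133 137 121  94]
 [145 145 145 142 140 139 137 137 138 138 136 133 121 103  90  88  87  91 108 115 117 131 140 143 143 140]
 [142 144 146 146 144 142 139 138 138 137 139 139 137 129 110 110 109 107 116 123 129 132 136 139 142 144]
 [140 141 143 144 146 146 143 141 139 137 137 137 138 135 113 121 143 158 147 146 137 133 132 134 137 140]
 [138 139 140 142 143 145 146 145 143 140 138 137 136 135 122 122 142 162 169 176 149 135 133 133 133 136]
 [139 138 139 139 141 142 143 145 146 145 142 140 137 136 124 114 136 157 169 167 146 136 136 135 133 133]]
```

Call:
{"api": "drive_tool", "payload": {"series": [{"tx": 0.0, "ty": 0.0, "tz": 0.011, "spin": 0.0, "grip": 0.0}, {"tx": 0.0, "ty": 0.0, "tz": 0.025, "spin": 0.0, "grip": 0.0}, {"tx": 0.0, "ty": 0.0, "tz": 0.035, "spin": 0.0, "grip": 0.0}, {"tx": 0.0, "ty": 0.0, "tz": 0.035, "spin": 0.0, "grip": 0.0}, {"tx": -0.007, "ty": -0.01, "tz": 0.02, "spin": 0.0, "grip": 0.0}]}}

```text
t: 15.85
eef_pos: [0.5687, -0.0131, 0.1767]
tcp_rot: [179.8, 0.1, 101.3]
force: [0.8, -0.2, -3.0]
gripper_width: 0.0641
finger_force: 15.0
```

Call:
{"api": "drive_tool", "payload": {"series": [{"tx": -0.013, "ty": -0.02, "tz": 0.005, "spin": 0.5, "grip": 0.0}, {"tx": -0.02, "ty": -0.03, "tz": 0.0, "spin": 0.4, "grip": 0.0}, {"tx": -0.02, "ty": -0.03, "tz": 0.0, "spin": 0.0, "grip": 0.0}, {"tx": -0.02, "ty": -0.03, "tz": 0.0, "spin": 0.0, "grip": 0.0}, {"tx": -0.02, "ty": -0.03, "tz": 0.0, "spin": 0.0, "grip": 0.0}]}}

```text
t: 16.48
eef_pos: [0.4742, -0.1543, 0.1798]
tcp_rot: [180.0, 0.0, 102.2]
force: [1.3, -1.0, -1.5]
gripper_width: 0.0639
finger_force: 15.0
```

Call:
{"api": "drive_tool", "payload": {"series": [{"tx": -0.015, "ty": -0.024, "tz": 0.0, "spin": 0.0, "grip": 0.0}, {"tx": -0.01, "ty": -0.016, "tz": 0.0, "spin": 0.0, "grip": 0.0}, {"tx": -0.006, "ty": -0.01, "tz": 0.0, "spin": 0.0, "grip": 0.0}, {"tx": -0.0027, "ty": -0.0047, "tz": 0.0, "spin": 0.0, "grip": 0.0}, {"tx": 0.0, "ty": 0.0, "tz": 0.0, "spin": 0.0, "grip": 0.0}]}}

```text
t: 17.1
eef_pos: [0.4413, -0.208, 0.1792]
tcp_rot: [180.0, -0.0, 102.2]
force: [0.4, -0.1, -1.7]
gripper_width: 0.0642
finger_force: 15.0
```

```bash
python3 look.py; python3 - <<'E'
from h import *
c=cam("wrist");s=read_state();print(s["eef_pos"],s["tcp_rot"])
T=camera("top");cv2.imwrite("pics/t9.png",T[:,:,::-1]);S=camera("scene");cv2.imwrite("pics/s9.png",S[:,:,::-1])
S0=cv2.imread("pics/scene0.png")[:,:,::-1];print("stand moved?",np.abs(S[110:150,170:220].astype(int)-S0[110:150,170:220]).mean())
E
```

```text
17.1 [ 0.44132497 -0.2080172   0.17920167] [ 1.79988876e+02 -5.67016573e-03  1.02175519e+02] [ 0.40464467 -0.14591701 -1.70099862] 0.06416465562216377
[(223, 224), (224, 214), (225, 165), (226, 94), (309, 44), (310, 50), (311, 62), (312, 78), (313, 93), (314, 104), (315, 112)]
231 (np.int64(226), np.int64(335))
240 (np.int64(222), np.int64(339))
249 (np.int64(218), np.int64(343))
258 (np.int64(214), np.int64(347))
267 (np.int64(208), np.int64(352))
276 (np.int64(204), np.int64(356))
285 (np.int64(201), np.int64(360))
294 (np.int64(197), np.int64(364))
[ 0.44147305 -0.20778447  0.17917817] [ 1.79983661e+02 -8.49136191e-03  1.02195452e+02]
stand moved? 2.312333333333333
```

Call:
{"api": "drive_tool", "payload": {"series": [{"tx": 0.0, "ty": 0.0, "tz": 0.0, "spin": 0.0, "grip": 0.0}, {"tx": 0.0, "ty": 0.0, "tz": 0.0, "spin": 0.0, "grip": 0.0}, {"tx": 0.0, "ty": 0.0, "tz": 0.0, "spin": 0.0, "grip": 0.0}, {"tx": 0.0, "ty": 0.0, "tz": 0.0, "spin": 0.0, "grip": 0.0}]}}

```text
t: 17.75
eef_pos: [0.4413, -0.2081, 0.1791]
tcp_rot: [180.0, 0.0, 102.2]
force: [0.6, -0.5, -2.1]
gripper_width: 0.0642
finger_force: 15.0
```

```bash
python3 look.py | head -2; python3 -c "
from station import close_job
print(close_job())"
```

```text
17.75 [ 0.44127088 -0.20811644  0.17912551] [1.79994384e+02 1.23927655e-03 1.02184049e+02] [ 0.55402152 -0.51251776 -2.14460209] 0.0642362639165801
[(223, 224), (224, 215), (225, 164), (226, 94), (309, 44), (310, 50), (311, 62), (312, 78), (313, 93), (314, 103), (315, 112)]
the job is handed in; nothing more can be done
None
```

The job is handed in at 17.8 s: the ammeter stood released and upright on the slab for about 1.4 s, and is now held upright with its dial square to the lens, centred 12 cm in front at my measured lens height of 188 mm (estimated to within about 3 mm, no verdict returned).

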